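Set up the tasting flight

ROBOT

A 7-joint arm with a two-finger parallel gripper is mounted at the origin on the work surface. World frame = base frame: x ahead of the robot, y to its left, z up, the work surface at z = 0. Lengths are in m, angles in rad, forces in N, time in s.
With the tool pointing down it reaches from about 0.35 to 0.9 m from the base axis. Payload 7.2 kg.
Tool frame: the origin (TCP) lies at the very end of the fingers, on their centre line; the grasp point (between the pads) lies 19 mm behind it (robot.hold_point_z is the z of the grasp point in the tool frame, in m); z points along the fingers, y is the line along which they close (so a half turn about z gives the same grasp; the last joint's range is limited). The gripper opens to 88 mm and grips with 3 to 60 N. Pads are 20 mm wide; open, the fingers measure 115 mm over their backs; the gripper's body (75 mm by 178 mm) begins 61 mm behind the grasp point.
Start: joints at [-1.309, 0.411, -0.013, 1.596, 0.006, 1.134, -0.082], TCP at [0.202, 0.591, 0.223] pointing down, gripper open.
Joint ranges: [-2.95, 2.95], [-0.29, 1.99], [-1.47, 1.44], [0.14, 2.54], [-1.03, 4.17], [0.13, 1.85], [-2.86, 2.86]. Speed limits (rad/s): [2.39, 2.39, 3.01, 3.01, 3.14, 3.14, 3.14].

INTERFACE

Orientations are given as a rotation vector (axis times angle).
In Python, from bench import robot gives the robot as it stands.
- The arm moves only by the shell command python3 -m handwheel 'ROWS' [FORCE]. ROWS is JSON, a list of rows, each a list of 7 numbers: the shift along the tool's x, y, z in m, then the turn, a rotation vector about the tool's x, y, z in rad, then the opening in per cent of the stroke, from 0 (shut) to 100 (fully open). In form: [[dx, dy, dz, ax, ay, az, claw], ...]. A call has 1 to 5 rows; each row is the pose to reach, as a shift and turn from the pose commanded when the call began, along the tool's axes at that moment; what a row does not reach only later rows make up. A row lasts 1/12 s, in which the tool goes at most 41.7 mm and 7.16 degrees, less where a joint would pass 70% of its speed; a pose out of reach is approached as far as the arm can. A call with a gripper value outside its range is refused whole. The fingers move at their own pace and stop on an object; FORCE is the grip in N (left out, the last holds). Time passes only in rows, so rows that repeat a pose let the fingers close. It gives the time, the measured TCP pose, the force, the opening and the grip force at its end, in the units of the state.
- robot.observe(): the state, without advancing time (a new reading comes with each control period).
- robot.snapshot(name): name is "scene" or "top" or "wrist"; returns (picture, depth): 420x560x3 uint8, red, green, blue; 420x560 float32, m along the optical axis (not along the pixel's ray), 0 where there is no reading.
- robot.camera_info(name): a dict with "fx", "fy", "cx", "cy" (pixels), "R" (3x3) and "t" (3): a world point X has camera coordinates R X + t. Camera axes: x right, y down, z forward; pixel columns grow to the right and rows downward; lengths in m; the calibration is good to about 2 mm. The wrist camera is an equidistant fisheye: a pixel r from the principal point sees the ray r / f radians off the axis. A picture is of the moment at which its call begins: read the wrist's pose just before it. camera_info takes no time and is no camera call; for the wrist camera it gives the pose at the moment of the call.
- robot.hand_in(): hands the job in; it is judged then, once.
The state is a dict: "t": time; "joint_pos": joint angles; "dq": joint speeds; "effort": joint torques, N m; "ee_pos": TCP position; "tool_rot": TCP orientation; "ft_force": force on the tool from outside, world axes, zero at the start; "ft_torque": the same for the moment, N m; "grip_width": finger opening in m; "grasp_force": force on a finger pad.
Only numpy, scipy, OpenCV 4.12 (cv2) and the standard library are available. Lean on these libraries where they do the work, as an engineer would, in place of code of your own. Each camera call takes 0.05 s, during which the arm holds its last target. There are 200 camera calls.

TASK

Get the tasting counter ready: swing the sprung wire clamp up until it stays open by itself, take out the card rail it holds, lay the rail flat on the counter with its long side flush against the front edge of the cup rack (the long edge facing the robot) and centred along that edge, and shut the empty clamp again. Put every sealed tasting cup upright into a tapered socket of the rack, one cup to a socket and fully home; any sockets will do. Leave the jar, the carton and the mixing tin where they stand.

Things in the scene. Friction and masses are not known exactly. Their poses are not given: they have to be found in the camera images.
- rack: Rack fixed to the counter: wooden plank 130 (x) by 310 (y) by 14 mm with a row of four tapered steel sockets along y, 75 mm apart. Origin: centre of the plank's underside, z up. Its front edge is the side face at x = -65 mm, facing the robot. Sockets: open conical rings 30 mm high on the plank (top 44 mm above the counter), inner radius at the mouth 28.8 mm, outer at most 32 mm, tapered like the cups.
- socket0 (a point): Socket 0 of the rack, on its axis (z up) at the place where a fully seated cup's underside centre (the cup's origin) is: 18 mm above the counter. In the rack's frame at y = -112.5 mm, x = 0.
- socket1 (a point): Socket 1 of the rack, on its axis (z up) at the place where a fully seated cup's underside centre (the cup's origin) is: 18 mm above the counter. In the rack's frame at y = -37.5 mm, x = 0.
- socket2 (a point): Socket 2 of the rack, on its axis (z up) at the place where a fully seated cup's underside centre (the cup's origin) is: 18 mm above the counter. In the rack's frame at y = +37.5 mm, x = 0.
- socket3 (a point): Socket 3 of the rack, on its axis (z up) at the place where a fully seated cup's underside centre (the cup's origin) is: 18 mm above the counter. In the rack's frame at y = +112.5 mm, x = 0.
- cup0: Sealed tasting cup, amber glass, steel cap, 64 mm tall, 180 g, heavy foot, a solid of revolution. Underside radius 23 mm, widening evenly to 31 mm at 36 mm up, then straight (62 mm across) from 36 to 64 mm up: grip it there. Origin: centre of the underside; z is its axis, up. Stands on the counter at the start. Two to four cups are present; the others are absent (None).
- cup1: Sealed tasting cup, amber glass, steel cap, 64 mm tall, 180 g, heavy foot, a solid of revolution. Underside radius 23 mm, widening evenly to 31 mm at 36 mm up, then straight (62 mm across) from 36 to 64 mm up: grip it there. Origin: centre of the underside; z is its axis, up. Stands on the counter at the start. Two to four cups are present; the others are absent (None).
- cup2: Sealed tasting cup, amber glass, steel cap, 64 mm tall, 180 g, heavy foot, a solid of revolution. Underside radius 23 mm, widening evenly to 31 mm at 36 mm up, then straight (62 mm across) from 36 to 64 mm up: grip it there. Origin: centre of the underside; z is its axis, up. Stands on the counter at the start. Two to four cups are present; the others are absent (None).
- cup3: Sealed tasting cup, amber glass, steel cap, 64 mm tall, 180 g, heavy foot, a solid of revolution. Underside radius 23 mm, widening evenly to 31 mm at 36 mm up, then straight (62 mm across) from 36 to 64 mm up: grip it there. Origin: centre of the underside; z is its axis, up. Stands on the counter at the start. Two to four cups are present; the others are absent (None).
- rail: Aluminium card rail, 160 g, an upside-down T: flat foot 30 (x) by 180 (y) by 10 mm high with an upright fin amid it, 8 mm thick (x), 80 mm long (y), up to 56 mm above the underside: grip the fin. Origin: centre of the foot's underside, z up; same either way round. Starts on the clamp's bed (30 mm up) under the bail's two legs. Laid flush, its origin is 80 mm in front of the rack's.
- clamp: Clamp stand fixed to the counter: wooden bed block, x from -30 to +80 mm, 150 mm wide (y), 30 mm high, two hinge lugs at its far end. Origin: on the counter below the middle of the rail's starting place; the hinge lies toward its +x, the wire bail reaches from there to -x over the rail.
- clamp_hinge (a point): Middle of the bail's hinge axis, which runs along the clamp's y; in the clamp's frame at x = 60 mm, z = 44 mm.
- bail_bar (a point): Middle of the wire bail's cross bar: round steel, 12 mm thick, 98 mm clear between the two legs, parallel to the hinge axis, 120 mm from it. Pinch it from above (it turns in the grip) or hook it from beneath. Shut: about 44 mm above the counter, in free space 60 mm in front of the clamp's origin; open: 162 mm above the counter, 81 mm behind that origin.
- bail (a joint): Angle of the wire bail (rad): 0 when shut on the rail (legs level, pressing its foot on both sides of the fin), -0.12 (a stop) when shut on nothing; grows as the cross bar swings up and back, stop at 1.75. Over-centre spring: below about 0.9 it snaps shut (at 0 the bar takes about 4 N to lift), beyond 1.2 it snaps open and stays open. To shut it, swing it back below 0.8.
- jar: Bystander: closed amber glass jar with a black cap, 68 mm across, 105 mm high; leave alone. Origin: underside centre.
- carton: Bystander: small cardboard carton, 110 x 80 x 80 mm; leave alone. Origin: underside centre.
- tin: Bystander: open steel mixing tin, 84 mm across the rim, 130 mm high; leave alone. Origin: underside centre.
- clamp_bed (a point): Middle of the clamp bed's top, 30 mm above the counter, where the rail lies at the start.
Mind the look-alikes: they are no part of the job. Of the things shaped like the rail, the aluminium one is meant.

How it is judged:
On the way, in this order (a step that is already met when the one before it is completed fails the run):
1. the clamp is swung up past its hold-open point with the rail still lying on its bed (value of joint bail above 1.5 rad and distance between rail and clamp_bed below 0.06 m), for 0.2 s.
2. the rail is taken out of the clamp (distance between rail and clamp_bed above 0.12 m), for 0.2 s.
3. the empty clamp is shut again (value of joint bail below 0.1 rad), for 0.2 s.
At the end, for the whole second after the job is handed in: Every cup sits in a socket (within 5 mm of its axis and seated height, 0.08 rad of upright), at rest. The rail lies flat on the counter, its side within 3.5 mm of the rack's front edge, parallel within 0.03 rad, centred within 25 mm. The clamp is shut (below 0.1 rad) (((horizontal distance between cup0 and socket0 below 0.005 m and z of cup0 in the frame of socket0 between -0.005 and 0.005 m) or (horizontal distance between cup0 and socket1 below 0.005 m and z of cup0 in the frame of socket1 between -0.005 and 0.005 m) or (horizontal distance between cup0 and socket2 below 0.005 m and z of cup0 in the frame of socket2 between -0.005 and 0.005 m) or (horizontal distance between cup0 and socket3 below 0.005 m and z of cup0 in the frame of socket3 between -0.005 and 0.005 m)) and angle between each of cup0, cup1, cup2, cup3's own z axis and vertical below 0.08 rad and linear speed of each of cup0, cup1, cup2, cup3, rail below 0.02 m/s and ((horizontal distance between cup1 and socket0 below 0.005 m and z of cup1 in the frame of socket0 between -0.005 and 0.005 m) or (horizontal distance between cup1 and socket1 below 0.005 m and z of cup1 in the frame of socket1 between -0.005 and 0.005 m) or (horizontal distance between cup1 and socket2 below 0.005 m and z of cup1 in the frame of socket2 between -0.005 and 0.005 m) or (horizontal distance between cup1 and socket3 below 0.005 m and z of cup1 in the frame of socket3 between -0.005 and 0.005 m)) and ((horizontal distance between cup2 and socket0 below 0.005 m and z of cup2 in the frame of socket0 between -0.005 and 0.005 m) or (horizontal distance between cup2 and socket1 below 0.005 m and z of cup2 in the frame of socket1 between -0.005 and 0.005 m) or (horizontal distance between cup2 and socket2 below 0.005 m and z of cup2 in the frame of socket2 between -0.005 and 0.005 m) or (horizontal distance between cup2 and socket3 below 0.005 m and z of cup2 in the frame of socket3 between -0.005 and 0.005 m)) and ((horizontal distance between cup3 and socket0 below 0.005 m and z of cup3 in the frame of socket0 between -0.005 and 0.005 m) or (horizontal distance between cup3 and socket1 below 0.005 m and z of cup3 in the frame of socket1 between -0.005 and 0.005 m) or (horizontal distance between cup3 and socket2 below 0.005 m and z of cup3 in the frame of socket2 between -0.005 and 0.005 m) or (horizontal distance between cup3 and socket3 below 0.005 m and z of cup3 in the frame of socket3 between -0.005 and 0.005 m)) and x of rail in the frame of rack between -0.0835 and -0.076 m and y of rail in the frame of rack between -0.025 and 0.025 m and angle between the y axis of rail and the y axis of rack, either way round below 0.03 rad and angle between rail's own z axis and vertical below 0.05 rad and height (world z) of rail below 0.005 m and value of joint bail below 0.1 rad); the robot touches nothing.
It fails at once if the jar is displaced more than 3 cm or tipped (distance of jar from where it was at the start of the episode above 0.03 m or angle between jar's own z axis and vertical above 0.3 rad).
It fails at once if the carton is displaced more than 3 cm or tipped (distance of carton from where it was at the start of the episode above 0.03 m or angle between carton's own z axis and vertical above 0.3 rad).
It fails at once if the mixing tin is displaced more than 3 cm or tipped (distance of tin from where it was at the start of the episode above 0.03 m or angle between tin's own z axis and vertical above 0.3 rad).
Of cup0, cup1, cup2, cup3 only 2 to 4 are there at a start; the rules pass over those that are not, and their reading is None.
At some moment in a run one of rail, cup0, cup1, cup2, cup3 may be knocked a few centimetres aside while the robot is not near it.
It also fails if it takes over 210 s, if anything falls off the work surface, if the arm or the gripper's body presses on something with over 40 N, if the wrist force passes 120 N, or if a joint passes its speed limit or range.

## Working session

There is one attempt and no reset: what is moved stays moved. The work goes in short steps, Python scripts to look and compute and a shell command to move; the robot and the scene stay as the last step left them, time stands still between calls to the robot, and variables do not carry over. Pictures are saved under pics/ and viewed, at most 14 in all, crops included, and the job is handed in when it is done.

```bash
ls; mkdir -p pics; python3 - <<'E'
from bench import robot
import cv2,numpy as np
o=robot.observe(); print(o['t'],o['ee_pos'],o['tool_rot'],o['grip_width'],robot.hold_point_z)
for n in("scene","top"):
    p,d=robot.snapshot(n); np.savez(f'{n}0.npz',p=p,d=d)
    cv2.imwrite(f'pics/{n}0.png',cv2.cvtColor(p,cv2.COLOR_RGB2BGR))
    c=robot.camera_info(n); print(n,c, (d>0).mean())
E
```

```text
pics
0.0 [0.2022705  0.59083473 0.2218091 ] [-5.15586331e-01 -3.09880650e+00  2.50169385e-03] 0.08784713235667412 -0.0187
scene {'fx': 400.98864226460705, 'fy': 400.98864226460705, 'cx': 277.12525676947797, 'cy': 214.14501959681164, 'R': array([[ 0.65925855,  0.75181521, -0.01233128],
       [ 0.50171995, -0.45204947, -0.73751499],
       [-0.56004933,  0.48002621, -0.67521817]]), 't': array([-0.39653854, -0.22827616,  1.32796701])} 0.9960289115646258
top {'fx': 461.2137942295578, 'fy': 461.2137942295578, 'cx': 275.4034137543877, 'cy': 212.542166325373, 'R': array([[ 9.96358648e-03, -9.99947699e-01,  2.30775574e-03],
       [-9.89289020e-01, -1.01934405e-02, -1.45613630e-01],
       [ 1.45629538e-01, -8.32203421e-04, -9.89338842e-01]]), 't': array([0.03311203, 0.5817888 , 1.14188006])} 0.9959013605442177
```

View pics/top0.png

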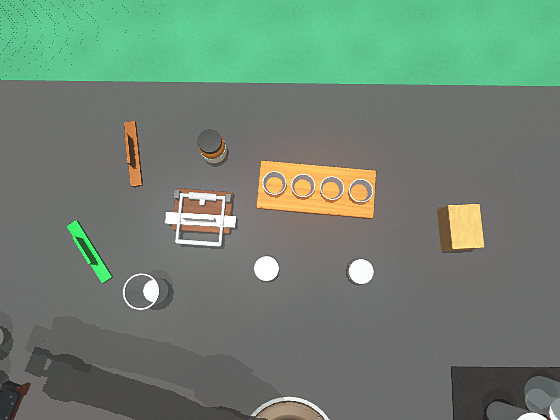

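View pics/scene0.png

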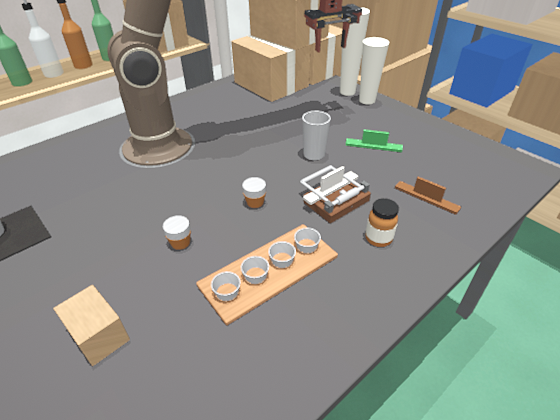

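The top view shows the plank rack at about (316,190) with four empty sockets, and capped cups at (266,268) and (360,271). The clamp with the silver rail is at (200,218). The jar is at (211,146), the tin at (141,291) and the carton at (462,228).

There are three rail candidates: silver in the clamp (200,220), green (89,251) and copper-brown (133,154). The silver one is aluminium and held by the bail, so it is the one meant. I'll confirm that in a crop and measure.

```bash
cat > h.py <<'E'
import cv2,numpy as np
from bench import robot
from scipy.spatial.transform import Rotation as Ro
def ray(n,uv,z,c=None):
    c=c or robot.camera_info(n); uv=np.atleast_2d(uv).astype(float)
    C=-c['R'].T@c['t']; d=np.c_[(uv[:,0]-c['cx'])/c['fx'],(uv[:,1]-c['cy'])/c['fy'],np.ones(len(uv))]@c['R']
    return C+d*((z-C[2])/d[:,2])[:,None]
def cloud(n,d):
    c=robot.camera_info(n); v,u=np.mgrid[:420,:560]
    P=np.dstack([(u-c['cx'])/c['fx']*d,(v-c['cy'])/c['fy']*d,d]); return (P-c['t'])@c['R']
def blobs(m,amin=60):
    k,l,s,ce=cv2.connectedComponentsWithStats(m.astype(np.uint8))
    return [(l==i,s[i,4],ce[i]) for i in range(1,k) if s[i,4]>=amin]
def rot(): return Ro.from_rotvec(robot.observe()['tool_rot'])
E
cat > m.py <<'E'
from h import *
f=np.load('top0.npz');p=f['p'];d=f['d'];X=cloud('top',d)
hsv=cv2.cvtColor(p,cv2.COLOR_RGB2HSV)
cv2.imwrite('pics/crop1.png',cv2.cvtColor(cv2.resize(p[170:270,150:290],None,fx=5,fy=5,interpolation=cv2.INTER_CUBIC),cv2.COLOR_RGB2BGR))
m=(hsv[...,1]>120)&(hsv[...,0]<22)&(hsv[...,2]>150); m[:, :240]=0; m[:,400:]=0
for b,a,c in blobs(m,500):
    cs,_=cv2.findContours(b.astype(np.uint8),0,1); q=max(cs,key=cv2.contourArea)[:,0]
    W=ray('top',q,.014)[:,:2].astype(np.float32); print('rack',cv2.minAreaRect(W),cv2.boxPoints(cv2.minAreaRect(W)))
w=(hsv[...,1]<60)&(hsv[...,2]>200)
for b,a,c in blobs(w,100):
    if c[1]<330:
        z=np.median(X[b][:,2]); cs,_=cv2.findContours(b.astype(np.uint8),0,1); (u,v),r=cv2.minEnclosingCircle(cs[0])
        print('white',a,c,'z',z,'plane .064',ray('top',(u,v),.064)[0],r)
# sockets : cloud points at z .038-.048 in the rack
s=(X[...,2]>.036)&(X[...,2]<.05); s[:, :250]=0;s[:,385:]=0;s[:150]=0;s[225:]=0
print('sock all',np.median(X[s],0),s.sum())
for b,a,c in blobs(s,25):
    cs,_=cv2.findContours(b.astype(np.uint8),0,1);(u,v),r=cv2.minEnclosingCircle(max(cs,key=len)); print('sock',a,ray('top',(u,v),.044)[0],r)
# clamp area heights
k=np.zeros(s.shape,bool);k[175:260,155:245]=1
for lo,hi in((.033,.039),(.039,.056),(.06,.075),(.076,.095)):
    for b,a,c in blobs(k&(X[...,2]>lo)&(X[...,2]<hi),25):
        r=cv2.minAreaRect(X[b][:,:2].astype(np.float32)); print('clamp',lo,a,c.round(),r)
# other tall things in table
for b,a,c in blobs((X[...,2]>.02)&(X[...,0]>.05)&(X[...,0]<.95),80): print('obj',a,c.round(),X[b].mean(0).round(3),X[b][:,2].max().round(3))
E
python3 m.py
```

```text
rack ((0.650610625743866, -0.06839939951896667), (0.3087105453014374, 0.12922635674476624), 85.42456817626953) [[ 0.5738902  -0.21710849]
 [ 0.7027048  -0.22741705]
 [ 0.72733104  0.08030969]
 [ 0.59851646  0.09061825]]
white 1313 [200.04645849 217.89489718] z 0.04687398055970311 plane .064 [0.55989669 0.22848282 0.064     ] 35.12843704223633
white 477 [265.92243187 268.09014675] z 0.06434467707235868 plane .064 [0.43895465 0.06092893 0.064     ] 12.281244277954102
white 472 [360.73940678 271.12288136] z 0.06442950147217127 plane .064 [ 0.43386725 -0.17399263  0.064     ] 12.258807182312012
white 395 [145.82025316 291.04556962] z 0.008167241132311803 plane .064 [0.37993297 0.36986283 0.064     ] 18.43918800354004
sock all [ 0.65968718 -0.07822166  0.0426191 ] 453
sock 107 [0.65993148 0.04337556 0.044     ] 11.885069847106934
sock 112 [ 0.65427429 -0.03127824  0.044     ] 11.892435073852539
sock 118 [ 0.64788949 -0.10584062  0.044     ] 11.908370971679688
sock 116 [ 0.64262108 -0.18102273  0.044     ] 11.958921432495117
clamp 0.039 1225 [200. 217.] ((0.5645045042037964, 0.231700345873
[... 304 characters left out ...]
74048818647861), 87.00865936279297)
obj 740 [212. 146.] [0.739 0.2   0.1  ] 1.214
obj 211 [129. 150.] [0.741 0.421 0.052] 1.214
obj 195 [274. 180.] [0.667 0.044 0.043] 1.214
obj 203 [303. 183.] [ 0.659 -0.033  0.048] 1.214
obj 206 [333. 186.] [ 0.652 -0.108  0.048] 1.214
obj 207 [362. 188.] [ 0.643 -0.181  0.065] 1.214
obj 2872 [201. 214.] [0.575 0.228 0.047] 1.214
obj 1822 [461. 227.] [ 0.545 -0.422  0.079] 1.214
obj 246 [ 84. 250.] [0.479 0.517 0.055] 1.214
obj 488 [266. 268.] [0.439 0.061 0.067] 1.214
obj 528 [360. 271.] [ 0.434 -0.171  0.067] 1.214
obj 945 [142. 291.] [0.381 0.355 0.097] 1.214
obj 1804 [532. 403.] [ 0.136 -0.559  0.097] 1.214
obj 827 [ 11. 398.] [0.192 0.517 0.332] 1.214
```

View pics/crop1.png

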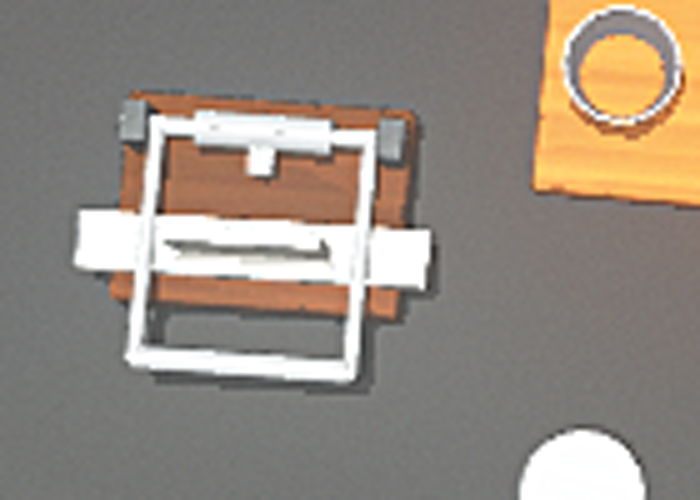

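The crop confirms the silver T-rail, with its fin at about (245,247) in the crop, on the brown bed under the bail legs. The bar is at crop (242,364). Green and copper are the decoys. Next I move over the bar.

```bash
cat >> h.py <<'E'
def go(x,y,z,ydeg):
    """print tool-axes shift and z-turn to a tool-down target whose tool y points at world angle ydeg (mod 180)"""
    o=robot.observe(); R=rot(); M=R.as_matrix()
    a=np.radians(ydeg); best=None
    for b in (a,a+np.pi):
        yv=np.array([np.cos(b),np.sin(b),0]); zv=np.array([0,0,-1.]); T=np.c_[np.cross(yv,zv),yv,zv]
        rv=Ro.from_matrix(M.T@T).as_rotvec()
        if best is None or np.linalg.norm(rv)<np.linalg.norm(best): best=rv
    print('t',round(o['t'],2),'at',np.round(o['ee_pos'],4),'F',np.round(o['ft_force'],1),'w',round(o['grip_width'],4),'g',round(o['grasp_force'],1),'q7',round(o['joint_pos'][6],2))
    print('shift',np.round(M.T@(np.array([x,y,z])-o['ee_pos']),4),'turn',np.round(best,4))
E
python3 -m handwheel '[[-0.033,-0.02,0,0,0,0,35],[-0.066,-0.04,0,0,0,0,35],[-0.1,-0.06,0,0,0,0,35],[-0.133,-0.08,0,0,0,0,35],[-0.133,-0.08,0,0,0,0,35]]' 30
python3 -m handwheel '[[-0.033,-0.02,0,0,0,0,35],[-0.066,-0.04,0,0,0,0,35],[-0.1,-0.06,0,0,0,0,35],[-0.133,-0.08,0,0,0,0,35],[-0.133,-0.08,0,0,0,0,35]]'
python3 -m handwheel '[[-0.033,-0.02,0,0,0,0,35],[-0.066,-0.04,0,0,0,0,35],[-0.1,-0.06,0,0,0,0,35],[-0.133,-0.08,0,0,0,0,35],[-0.133,-0.08,0,0,0,0,35]]'
python3 -m handwheel '[[0,0,0,0,0,0.11,35],[0,0,0,0,0,0.22,35],[0,0,0,0,0,0.33,35],[0,0,0,0,0,0.43,35],[0,0,0,0,0,0.43,35]]'
python3 -m handwheel '[[0,0,0,0,0,0.11,35],[0,0,0,0,0,0.22,35],[0,0,0,0,0,0.33,35],[0,0,0,0,0,0.43,35],[0,0,0,0,0,0.43,35]]'
python3 -m handwheel '[[0,0,0,0,0,0.11,35],[0,0,0,0,0,0.22,35],[0,0,0,0,0,0.33,35],[0,0,0,0,0,0.43,35],[0,0,0,0,0,0.43,35]]'
python3 - <<'E'
from h import *
print('bar by ray',ray('top',[(198.4,242.8)],.047))
go(.5026,.235,.06,-3.1)
E
```

```text
t: 0.52
ee_pos: [0.3088, 0.4657, 0.2226]
tool_rot: [0.53, 3.093, -0.005]
ft_force: [1.6, -0.7, 0.4]
grip_width: 0.058
grasp_force: 0.0
t: 0.93
ee_pos: [0.4077, 0.3467, 0.2227]
tool_rot: [0.531, 3.094, -0.004]
ft_force: [-0.3, -0.0, 0.3]
grip_width: 0.0314
grasp_force: 0.0
t: 1.35
ee_pos: [0.5068, 0.2275, 0.2227]
tool_rot: [0.53, 3.093, -0.005]
ft_force: [-0.3, -0.7, -0.2]
grip_width: 0.0309
grasp_force: 0.0
t: 1.77
ee_pos: [0.5018, 0.2355, 0.2223]
tool_rot: [-1.171, -2.915, 0.001]
ft_force: [0.1, -1.3, 0.9]
grip_width: 0.0305
grasp_force: 0.0
t: 2.18
ee_pos: [0.5019, 0.2354, 0.2224]
tool_rot: [-1.762, -2.601, 0.001]
ft_force: [-0.8, -0.5, 1.0]
grip_width: 0.031
grasp_force: 0.0
t: 2.6
ee_pos: [0.502, 0.2353, 0.2225]
tool_rot: [2.274, 2.168, -0.001]
ft_force: [-0.1, 0.4, -0.2]
grip_width: 0.031
grasp_force: 0.0
bar by ray [[0.50129765 0.23326641 0.047     ]]
t 2.6 at [0.502  0.2353 0.2225] F [-0.1  0.4 -0.2] w 0.031 g 0.0 q7 -0.44
shift [-0.0002  0.0007  0.1625] turn [-0.0003  0.0003  0.0063]
```

```bash

python3 -m handwheel '[[0,0,0.04,0,0,0,35],[0,0,0.08,0,0,0,35],[0,0,0.12,0,0,0,35],[0,0,0.15,0,0,0,35],[0,0,0.15,0,0,0,35]]'
python3 -m handwheel '[[0,0,0.02,0,0,0,35],[0,0,0.04,0,0,0,35],[0,0,0.041,0,0,0,35],[0,0,0.041,0,0,0,10],[0,0,0.041,0,0,0,0]]' 30
python3 -m handwheel '[[0,0,0,0,0,0,0],[0,0,0,0,0,0,0],[0,0,0,0,0,0,0]]'
python3 - <<'E'
from h import *
go(.5026,.235,.032,-3.1)
E
```

```text
t: 3.02
ee_pos: [0.4983, 0.2336, 0.0671]
tool_rot: [-2.265, -2.174, 0.015]
ft_force: [-1.6, -0.5, 0.4]
grip_width: 0.0308
grasp_force: 0.0
t: 3.43
ee_pos: [0.5032, 0.2355, 0.0334]
tool_rot: [2.273, 2.168, 0.003]
ft_force: [0.2, -0.0, -0.0]
grip_width: 0.0204
grasp_force: 0.0
t: 3.68
ee_pos: [0.5039, 0.2356, 0.0333]
tool_rot: [2.274, 2.166, 0.006]
ft_force: [1.6, -0.8, 4.8]
grip_width: 0.011
grasp_force: 30.0
t 3.68 at [0.5039 0.2356 0.0333] F [ 1.6 -0.8  4.8] w 0.011 g 30.0 q7 -0.33
shift [-0.0007 -0.0013  0.0013] turn [ 0.0034 -0.0019  0.0052]
```

```bash

python3 -m handwheel '[[0,0.0024,-0.0238,0,0,0,0],[0,0.0073,-0.0411,0,0,0,0],[0,0.0147,-0.0575,0,0,0,0],[0,0.0245,-0.0726,0,0,0,0],[0,0.0364,-0.0861,0,0,0,0]]'
python3 -m handwheel '[[0,0.0138,-0.0115,0,0,0,0],[0,0.0292,-0.0208,0,0,0,0],[0,0.0458,-0.0278,0,0,0,0],[0,0.0632,-0.0322,0,0,0,0],[0,0.0811,-0.0339,0,0,0,0]]'
python3 -m handwheel '[[0,0.006,0,0,0,0,0],[0,0.012,0.0004,0,0,0,0],[0,0.018,0.001,0,0,0,0],[0,0.018,0.001,0,0,0,0],[0,0.018,0.001,0,0,0,0]]'
python3 - <<'E'
from h import *
go(.64,.23,.15,-3.1)
for n in("scene",):
    p,d=robot.snapshot(n); cv2.imwrite('pics/s1.png',cv2.cvtColor(cv2.resize(p[60:300,230:460],None,fx=2.4,fy=2.4),cv2.COLOR_RGB2BGR))
E
```

```text
t: 4.1
ee_pos: [0.5371, 0.233, 0.1184]
tool_rot: [-2.273, -2.166, 0.004]
ft_force: [-2.7, 0.4, -4.6]
grip_width: 0.0112
grasp_force: 30.0
t: 4.52
ee_pos: [0.6199, 0.2282, 0.1538]
tool_rot: [2.275, 2.166, -0.0]
ft_force: [-0.7, -3.0, 1.9]
grip_width: 0.0112
grasp_force: 30.0
t: 4.93
ee_pos: [0.6391, 0.227, 0.152]
tool_rot: [2.275, 2.163, 0.003]
ft_force: [2.4, -3.1, 5.0]
grip_width: 0.0112
grasp_force: 30.0
t 4.93 at [0.6391 0.227  0.152 ] F [ 2.4 -3.1  5. ] w 0.0112 g 30.0 q7 -0.27
shift [0.0031 0.0007 0.002 ] turn [0.0031 0.0006 0.0038]
```

View pics/s1.png

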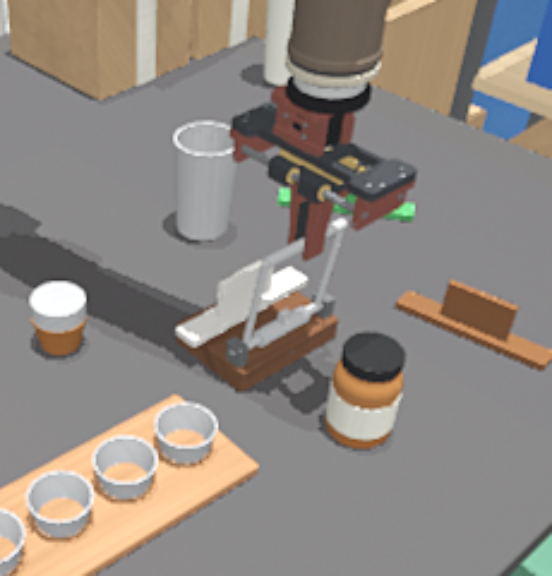

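The bail stands open with its bar at (300,240) in the crop, and the rail is still on the bed. I release, back off upwards, clear the view and measure the rail again.

```bash

python3 -m handwheel '[[0,0,0,0,0,0,40],[0,0,0,0,0,0,40],[0,0,-0.01,0,0,0,40],[0,0,-0.04,0,0,0,40],[0,0,-0.08,0,0,0,40]]'
python3 -m handwheel '[[0,-0.03,-0.01,0,0,0,40],[0.03,-0.05,-0.02,0,0,0,70],[0.06,-0.07,-0.02,0,0,0,100],[0.09,-0.09,-0.02,0,0,0,100],[0.12,-0.11,-0.02,0,0,0,100]]'
python3 -m handwheel '[[0.02,0,0,0,0,-0.12,100],[0.04,0,0,0,0,-0.24,100],[0.05,0,0,0,0,-0.36,100],[0.05,0,0,0,0,-0.39,100],[0.05,0,0,0,0,-0.39,100]]'
cat > rl.py <<'E'
from h import *
import sys
p,d=robot.snapshot('top');X=cloud('top',d);cv2.imwrite('pics/%s.png'%sys.argv[1],cv2.cvtColor(p,cv2.COLOR_RGB2BGR))
k=np.zeros(d.shape,bool);k[170:260,150:245]=1
for b,a,c in blobs(k&(X[...,2]>.079)&(X[...,2]<.095),20):
    r=cv2.minAreaRect(X[b][:,:2].astype(np.float32)); print('fin depth',a,c.round(),r)
    cs,_=cv2.findContours(b.astype(np.uint8),0,1); print('   rays',cv2.minAreaRect(ray('top',max(cs,key=len)[:,0],.086)[:,:2].astype(np.float32)))
h=cv2.cvtColor(p,cv2.COLOR_RGB2HSV)
for b,a,c in blobs(k&(X[...,2]>.034)&(X[...,2]<.05)&(h[...,1]<60)&(h[...,2]>190),100):
    r=cv2.minAreaRect(X[b][:,:2].astype(np.float32)); print('foot',a,c.round(),r)
for b,a,c in blobs(k&(X[...,2]>.14)&(X[...,2]<.18),20): print('bar',a,cv2.minAreaRect(X[b][:,:2].astype(np.float32)),X[b][:,2].max())
print('cups',[(X[b].mean(0).round(3)) for b,a,c in blobs((X[...,2]>.058)&(X[...,2]<.069)&(h[...,1]<60)&(h[...,2]>190),200)])
E
python3 rl.py top1; python3 -c "
from h import *
go(.5625,.232,.2,87)"
```

```text
t: 5.4
ee_pos: [0.6346, 0.2288, 0.2284]
tool_rot: [-2.271, -2.165, 0.011]
ft_force: [0.5, -0.1, 0.5]
grip_width: 0.035
grasp_force: 0.0
t: 5.82
ee_pos: [0.5314, 0.3554, 0.2516]
tool_rot: [-2.273, -2.166, -0.0]
ft_force: [-0.3, 1.3, 0.1]
grip_width: 0.0583
grasp_force: 0.0
t: 6.23
ee_pos: [0.5345, 0.4049, 0.2506]
tool_rot: [-1.806, -2.569, 0.002]
ft_force: [-0.2, -0.2, 0.2]
grip_width: 0.0871
grasp_force: 0.0
fin depth 113 [197. 217.] ((0.5624521970748901, 0.23210132122039795), (0.07882612943649292, 0.00797275546938181), 87.41728210449219)
   rays ((0.5621166825294495, 0.23234154284000397), (0.07901990413665771, 0.008695118129253387), 87.38386535644531)
foot 621 [201. 220.] ((0.5625925064086914, 0.2319394052028656), (0.17914581298828125, 0.03021683357656002), 87.21961975097656)
bar 277 ((0.642511785030365, 0.22476081550121307), (0.1159382313489914, 0.014071101322770119), 86.04149627685547) 0.17340125765873252
cups [array([0.439, 0.061, 0.064]), array([ 0.434, -0.174,  0.064])]
t 6.28 at [0.535  0.4041 0.2507] F [ 0.4 -0.3  0.5] w 0.0876 g 0.0 q7 -0.26
shift [-0.1713 -0.0316  0.0507] turn [-1.0000e-03 -1.0000e-03 -1.1772e+00]
```

View pics/top1.png

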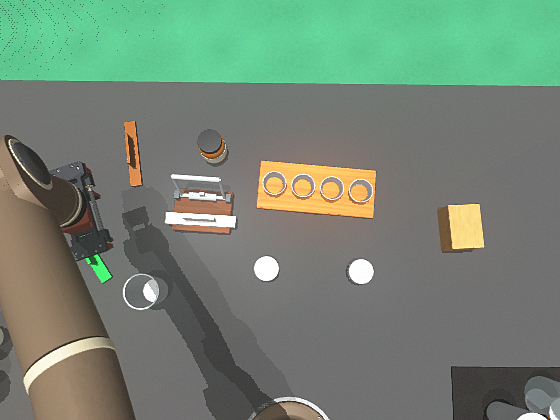

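The bail stays open with its bar at (196,178), and the rail is on the bed at (200,220) with its pose unchanged. I turn the hand to grip the fin over its 80 mm length, which keeps the wide body clear of the open bail.

```bash

python3 -m handwheel '[[-0.04,-0.008,0,0,0,0,100],[-0.08,-0.015,0,0,0,0,100],[-0.12,-0.022,0,0,0,0,100],[-0.15,-0.028,0,0,0,0,100],[-0.171,-0.032,0,0,0,0,100]]'
python3 -m handwheel '[[0,0,0,0,0,-0.11,100],[0,0,0,0,0,-0.22,100],[0,0,0,0,0,-0.33,100],[0,0,0,0,0,-0.39,100],[0,0,0,0,0,-0.39,100]]'
python3 -m handwheel '[[0,0,0,0,0,-0.11,100],[0,0,0,0,0,-0.22,100],[0,0,0,0,0,-0.33,100],[0,0,0,0,0,-0.39,100],[0,0,0,0,0,-0.39,100]]'
python3 -m handwheel '[[0,0,0,0,0,-0.11,100],[0,0,0,0,0,-0.22,100],[0,0,0,0,0,-0.33,100],[0,0,0,0,0,-0.392,100],[0,0,0,0,0,-0.392,100]]'
python3 -c "
from h import *
go(.5624,.2321,.11,87.3)"
```

```text
t: 6.7
ee_pos: [0.5633, 0.227, 0.2514]
tool_rot: [1.82, 2.56, -0.001]
ft_force: [-0.4, 0.2, 0.5]
grip_width: 0.0876
grasp_force: 0.0
t: 7.12
ee_pos: [0.5627, 0.2311, 0.2511]
tool_rot: [-1.28, -2.868, -0.0]
ft_force: [-0.2, -0.1, -0.3]
grip_width: 0.0878
grasp_force: 0.0
t: 7.53
ee_pos: [0.5628, 0.2313, 0.2508]
tool_rot: [-0.702, -3.062, 0.0]
ft_force: [0.5, -0.6, 0.2]
grip_width: 0.0879
grasp_force: 0.0
t: 7.95
ee_pos: [0.5629, 0.2314, 0.2508]
tool_rot: [-0.094, -3.14, 0.0]
ft_force: [0.4, 0.0, -0.5]
grip_width: 0.0877
grasp_force: 0.0
t 7.95 at [0.5629 0.2314 0.2508] F [ 0.4  0.  -0.5] w 0.0877 g 0.0 q7 1.08
shift [0.0005 0.0006 0.1408] turn [-0.     -0.0003 -0.0129]
```

```bash

python3 -m handwheel '[[0,0,0.04,0,0,0,100],[0,0,0.08,0,0,0,100],[0,0,0.12,0,0,-0.013,100],[0.0005,0.0006,0.145,0,0,-0.013,100],[0.0005,0.0006,0.145,0,0,-0.013,100]]'
python3 -m handwheel '[[0,0,0,0,0,0,100],[0,0,0,0,0,0,100]]'
python3 -m handwheel '[[0,0,0.005,0,0,0,100],[0,0,0.01,0,0,0,100],[0,0,0.015,0,0,0,100],[0,0,0.02,0,0,0,100],[0,0,0.025,0,0,0,100]]'
python3 -c "
from h import *
go(.5624,.2321,.049,87.3)"
```

```text
t: 8.37
ee_pos: [0.5589, 0.2308, 0.1001]
tool_rot: [-0.079, -3.132, 0.007]
ft_force: [0.4, 0.0, -0.2]
grip_width: 0.0878
grasp_force: 0.0
t: 8.53
ee_pos: [0.5637, 0.2328, 0.1075]
tool_rot: [0.074, 3.139, 0.001]
ft_force: [-1.0, -0.6, -0.2]
grip_width: 0.0877
grasp_force: 0.0
t: 8.95
ee_pos: [0.5626, 0.2324, 0.0805]
tool_rot: [0.071, 3.14, 0.0]
ft_force: [0.7, 0.5, -0.6]
grip_width: 0.0876
grasp_force: 0.0
t 8.95 at [0.5626 0.2324 0.0805] F [ 0.7  0.5 -0.6] w 0.0876 g 0.0 q7 1.11
shift [ 0.0002 -0.0003  0.0315] turn [0.0003 0.0003 0.0021]
```

No contact force, so both fingers straddle the fin. I finish the descent, grip and lift.

```bash

python3 -m handwheel '[[0,0,0.01,0,0,0,100],[0,0,0.02,0,0,0,100],[0,0,0.031,0,0,0,100],[0,0,0.031,0,0,0,80],[0,0,0.031,0,0,0,70]]' 40
python3 -m handwheel '[[0,0,0,0,0,0,70],[0,0,0,0,0,0,70],[0,0,0,0,0,0,70]]'
python3 -m handwheel '[[0,0,-0.02,0,0,0,70],[0,0,-0.05,0,0,0,70],[0,0,-0.08,0,0,0,70],[0,0,-0.1,0,0,0,70],[0,0,-0.1,0,0,0,70]]'
python3 -c "
from h import *
go(.5712-.012,-.0622-.002,.15,85.45)"
```

```text
t: 9.37
ee_pos: [0.5618, 0.232, 0.0484]
tool_rot: [-0.07, -3.139, 0.002]
ft_force: [-0.1, -0.4, -2.1]
grip_width: 0.0795
grasp_force: 40.0
t: 9.62
ee_pos: [0.5628, 0.2325, 0.05]
tool_rot: [0.07, 3.14, 0.001]
ft_force: [0.3, 0.5, -1.4]
grip_width: 0.0797
grasp_force: 40.0
t: 10.03
ee_pos: [0.5652, 0.2334, 0.155]
tool_rot: [0.071, 3.133, 0.006]
ft_force: [1.0, 0.4, -1.2]
grip_width: 0.0801
grasp_force: 40.0
t 10.03 at [0.5652 0.2334 0.155 ] F [ 1.   0.4 -1.2] w 0.0801 g 40.0 q7 1.1
shift [-0.0074 -0.2976  0.0038] turn [0.0043 0.0071 0.0344]
```

```bash

python3 -m handwheel '[[0,-0.03,0,0,0,0,70],[0,-0.06,0,0,0,0,70],[-0.002,-0.09,0,0,0,0.01,70],[-0.004,-0.12,0,0,0,0.02,70],[-0.004,-0.15,0,0,0,0.02,70]]'
python3 -m handwheel '[[0,-0.03,0,0,0,0,70],[0,-0.06,0,0,0,0,70],[-0.002,-0.09,0,0,0,0.01,70],[-0.004,-0.12,0,0,0,0.014,70],[-0.004,-0.148,0,0,0,0.014,70]]'
python3 -m handwheel '[[0,0,0,0,0,0,70],[0,0,0,0,0,0,70]]'
python3 -c "
from h import *
go(.5712-.012,-.0622-.002,.15,85.45)
p,d=robot.snapshot('scene');cv2.imwrite('pics/s2.png',cv2.cvtColor(cv2.resize(p[100:320,170:450],None,fx=2,fy=2),cv2.COLOR_RGB2BGR))"
```

```text
t: 10.45
ee_pos: [0.5596, 0.0809, 0.1492]
tool_rot: [-0.102, -3.14, 0.0]
ft_force: [0.5, 0.1, -1.2]
grip_width: 0.0797
grasp_force: 40.0
t: 10.87
ee_pos: [0.5539, -0.0675, 0.1493]
tool_rot: [0.125, 3.139, -0.0]
ft_force: [-0.1, -0.6, -2.3]
grip_width: 0.0798
grasp_force: 40.0
t: 11.03
ee_pos: [0.5537, -0.0677, 0.1492]
tool_rot: [-0.13, -3.138, 0.001]
ft_force: [0.2, 0.5, -0.8]
grip_width: 0.0799
grasp_force: 40.0
t 11.03 at [ 0.5537 -0.0677  0.1492] F [ 0.2  0.5 -0.8] w 0.0799 g 40.0 q7 1.6
shift [-0.0052  0.0039 -0.0008] turn [-0.0005 -0.0004 -0.0032]
```

View pics/s2.png

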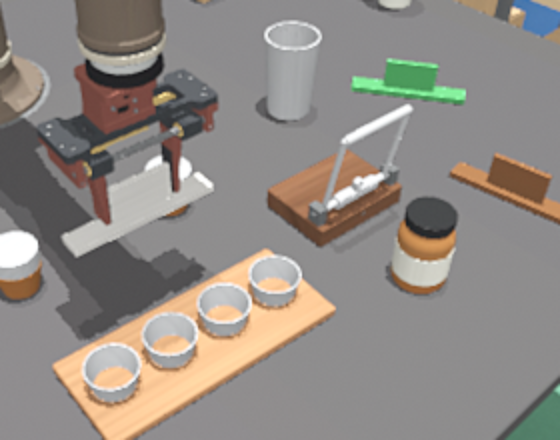

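The rail hangs level in the grip at about (140,205) in the crop, and the bed is empty. I lower it 17 mm short of the rack edge, then press it gently towards the rack.

```bash

python3 -m handwheel '[[0,0.004,0.025,0,0,-0.003,70],[0,0.004,0.05,0,0,-0.003,70],[0,0.004,0.075,0,0,-0.003,70],[0,0.004,0.095,0,0,-0.003,70],[0,0.004,0.105,0,0,-0.003,70]]'
python3 -m handwheel '[[0,0,0.005,0,0,0,70],[0,0,0.01,0,0,0,70],[0,0,0.015,0,0,0,70],[0,0,0.019,0,0,0,70],[0,0,0.021,0,0,0,70]]'
python3 -m handwheel '[[0,0,0.0005,0,0,0,70],[0,0,0.001,0,0,0,70]]'
python3 -c "
from h import *
go(.5712,-.0622,.02,85.45)"
```

```text
t: 11.5
ee_pos: [0.5531, -0.0595, 0.0419]
tool_rot: [-0.115, -3.136, -0.001]
ft_force: [-0.2, -0.1, -2.1]
grip_width: 0.0799
grasp_force: 40.0
t: 11.92
ee_pos: [0.5549, -0.0615, 0.0238]
tool_rot: [0.119, 3.138, 0.0]
ft_force: [0.6, -0.3, -1.0]
grip_width: 0.0794
grasp_force: 40.0
t: 12.08
ee_pos: [0.5549, -0.0617, 0.023]
tool_rot: [0.119, 3.139, 0.0]
ft_force: [0.1, -0.0, -0.9]
grip_width: 0.0796
grasp_force: 40.0
t 12.08 at [ 0.5549 -0.0617  0.023 ] F [ 0.1 -0.  -0.9] w 0.0796 g 40.0 q7 1.63
shift [-0.0163  0.0007  0.003 ] turn [0.0001 0.0008 0.0035]
```

```bash

python3 -m handwheel '[[0,0,0.001,0,0,0.002,70],[0,0,0.002,0,0,0.003,70],[0,0,0.003,0,0,0.0035,70]]'
python3 -m handwheel '[[-0.003,0,0,0,0,0,70],[-0.006,0,0,0,0,0,70],[-0.009,0,0,0,0,0,70],[-0.012,0,0,0,0,0,70],[-0.012,0,0,0,0,0,70]]'
python3 -m handwheel '[[-0.001,0,0,0,0,0,70],[-0.002,0,0,0,0,0,70],[-0.003,0,0,0,0,0,70],[-0.003,0,0,0,0,0,70]]'
python3 -m handwheel '[[-0.0005,0,0,0,0,0,70],[-0.001,0,0,0,0,0,70],[-0.0015,0,0,0,0,0,70],[-0.002,0,0,0,0,0,70],[-0.002,0,0,0,0,0,70]]'
python3 -c "
from h import *
go(.5712,-.0622,.02,85.45)"
```

```text
t: 12.33
ee_pos: [0.5547, -0.0617, 0.0198]
tool_rot: [0.125, 3.139, 0.0]
ft_force: [-0.1, 0.3, -2.0]
grip_width: 0.0795
grasp_force: 40.0
t: 12.75
ee_pos: [0.5674, -0.0626, 0.0197]
tool_rot: [0.124, 3.138, -0.0]
ft_force: [0.2, -0.1, -2.2]
grip_width: 0.0797
grasp_force: 40.0
t: 13.08
ee_pos: [0.5697, -0.0628, 0.0197]
tool_rot: [0.125, 3.139, 0.0]
ft_force: [-0.3, -0.2, -2.1]
grip_width: 0.0797
grasp_force: 40.0
t: 13.5
ee_pos: [0.5705, -0.0629, 0.0194]
tool_rot: [-0.124, -3.137, -0.0]
ft_force: [-3.5, 0.8, 1.0]
grip_width: 0.0798
grasp_force: 40.0
t 13.5 at [ 0.5705 -0.0629  0.0194] F [-3.5  0.8  1. ] w 0.0798 g 40.0 q7 1.63
shift [-0.0006  0.0007 -0.0006] turn [-0.     -0.002   0.0006]
```

```bash

python3 -m handwheel '[[-0.0005,0,0,0,0,0,70],[-0.001,0,0,0,0,0,70],[-0.0015,0,0,0,0,0,70],[-0.0015,0,0,0,0,0,70]]'
python3 -m handwheel '[[0,0,0.0005,0,0,0,90],[0,0,0.0005,0,0,0,100],[0,0,0.0005,0,0,0,100],[0,0,0.0005,0,0,0,100]]'
python3 -m handwheel '[[0.0005,0,-0.01,0,0,0,100],[0.001,0,-0.03,0,0,0,100],[0.001,0,-0.06,0,0,0,100],[0.001,0,-0.1,0,0,0,100],[0.001,0,-0.14,0,0,0,100]]'
python3 -c "
from h import *
go(.53,.09,.25,-3.1)"
```

```text
t: 13.83
ee_pos: [0.5707, -0.0629, 0.0191]
tool_rot: [-0.123, -3.135, -0.0]
ft_force: [-6.5, 1.6, 2.8]
grip_width: 0.0795
grasp_force: 40.0
t: 14.17
ee_pos: [0.5741, -0.0632, 0.0195]
tool_rot: [0.125, 3.137, 0.0]
ft_force: [0.9, 0.0, 0.3]
grip_width: 0.0875
grasp_force: 0.0
t: 14.58
ee_pos: [0.5716, -0.0631, 0.1611]
tool_rot: [-0.125, -3.139, 0.0]
ft_force: [1.4, -0.6, -0.4]
grip_width: 0.0877
grasp_force: 0.0
t 14.58 at [ 0.5716 -0.0631  0.1611] F [ 1.4 -0.6 -0.4] w 0.0877 g 0.0 q7 1.6
shift [ 0.0537  0.1493 -0.0889] turn [-4.0000e-04 -2.0000e-04  1.5453e+00]
```

```bash

python3 -m handwheel '[[0,0,-0.03,0,0,0.11,60],[0,0,-0.06,0,0,0.22,60],[0,0,-0.08,0,0,0.33,60],[0,0,-0.08,0,0,0.386,60],[0,0,-0.08,0,0,0.386,60]]'
python3 -m handwheel '[[0,0,0,0,0,0.11,40],[0,0,0,0,0,0.22,40],[0,0,0,0,0,0.33,40],[0,0,0,0,0,0.386,40],[0,0,0,0,0,0.386,40]]'
python3 -m handwheel '[[0,0,0,0,0,0.11,40],[0,0,0,0,0,0.22,40],[0,0,0,0,0,0.33,40],[0,0,0,0,0,0.386,40],[0,0,0,0,0,0.386,40]]'
python3 -m handwheel '[[0,0,0,0,0,0.11,40],[0,0,0,0,0,0.22,40],[0,0,0,0,0,0.33,40],[0,0,0,0,0,0.386,40],[0,0,0,0,0,0.386,40]]'
python3 -c "
from h import *
go(.6432,.227,.235,-3.1)"
```

```text
t: 15.0
ee_pos: [0.573, -0.0631, 0.2418]
tool_rot: [0.727, 3.052, 0.002]
ft_force: [-0.1, 0.1, -0.8]
grip_width: 0.0582
grasp_force: 0.0
t: 15.42
ee_pos: [0.5717, -0.0629, 0.2388]
tool_rot: [-1.297, -2.86, 0.0]
ft_force: [0.4, 0.0, 0.1]
grip_width: 0.0351
grasp_force: 0.0
t: 15.83
ee_pos: [0.5718, -0.0629, 0.2388]
tool_rot: [-1.82, -2.56, 0.001]
ft_force: [-0.1, -1.2, 0.6]
grip_width: 0.035
grasp_force: 0.0
t: 16.25
ee_pos: [0.5719, -0.063, 0.2389]
tool_rot: [-2.276, -2.165, 0.001]
ft_force: [0.0, -1.0, -0.0]
grip_width: 0.0348
grasp_force: 0.0
t 16.25 at [ 0.5719 -0.063   0.2389] F [ 0. -1. -0.] w 0.0348 g 0.0 q7 0.14
shift [0.2932 0.0567 0.0038] turn [-0.0005  0.0001  0.0038]
```

```bash

python3 -m handwheel '[[0.03,0.006,0,0,0,0,40],[0.06,0.012,0,0,0,0,40],[0.09,0.018,0,0,0,0,40],[0.12,0.024,0,0,0,0,40],[0.15,0.03,0,0,0,0,40]]'
python3 -m handwheel '[[0.03,0.006,0,0,0,0,40],[0.06,0.012,0,0,0,0,40],[0.09,0.018,0,0,0,0,40],[0.12,0.024,0,0,0,0,40],[0.143,0.027,0,0,0,0,40]]'
python3 -m handwheel '[[0,0,0,0,0,0,40],[0,0,0,0,0,0,40]]'
cat > chk.py <<'E'
from h import *
import sys
p,d=robot.snapshot('top');X=cloud('top',d);cv2.imwrite('pics/%s.png'%sys.argv[1],cv2.cvtColor(p,cv2.COLOR_RGB2BGR))
th=-.0785; A=np.array([[np.cos(th),np.sin(th)],[-np.sin(th),np.cos(th)]])
k=np.zeros(d.shape,bool);k[150:260,250:390]=1
loc=(X[...,:2]-[.651,-.0685])@A.T
for b,a,c in blobs(k&(loc[...,0]<-.064)&(loc[...,0]>-.11)&(X[...,2]>.006)&(X[...,2]<.013),80):
    print('foot in rack',a,cv2.minAreaRect(loc[b].astype(np.float32)))
for b,a,c in blobs(k&(loc[...,0]<-.06)&(loc[...,0]>-.11)&(X[...,2]>.05)&(X[...,2]<.06),20):
    print('fin in rack',a,cv2.minAreaRect(loc[b].astype(np.float32)),X[b][:,2].mean())
h=cv2.cvtColor(p,cv2.COLOR_RGB2HSV)
for b,a,c in blobs((X[...,2]>.055)&(X[...,2]<.095)&(h[...,1]<60)&(h[...,2]>190),150):
    (u,v),r=cv2.minEnclosingCircle(cv2.findContours(b.astype(np.uint8),0,1)[0][0]); z=np.median(X[b][:,2]); w=ray('top',(u,v),z)[0]
    print('cap',np.round(w,4),'rack',np.round((w[:2]-[.651,-.0685])@A.T,4))
E
python3 chk.py top2
python3 -c "
from h import *
go(.6437,.2277,.152,-3.1)"
```

```text
t: 16.67
ee_pos: [0.6099, 0.0866, 0.2391]
tool_rot: [-2.272, -2.169, -0.0]
ft_force: [1.1, -1.0, -0.4]
grip_width: 0.0349
grasp_force: 0.0
t: 17.08
ee_pos: [0.6443, 0.2296, 0.2386]
tool_rot: [-2.269, -2.171, -0.0]
ft_force: [-0.8, 0.7, -0.3]
grip_width: 0.0351
grasp_force: 0.0
t: 17.25
ee_pos: [0.6438, 0.2282, 0.2382]
tool_rot: [-2.27, -2.171, 0.002]
ft_force: [-0.4, 0.3, 0.7]
grip_width: 0.0351
grasp_force: 0.0
foot in rack 536 ((-0.07965804636478424, -0.004746392369270325), (0.1897098869085312, 0.031218867748975754), 89.98158264160156)
fin in rack 99 ((-0.0797535702586174, 0.00043918564915657043), (0.008691605180501938, 0.07719233632087708), 0.14483031630516052) 0.05550196101341194
cap [0.4389 0.0609 0.0644] rack [-0.2216  0.1124]
cap [ 0.4343 -0.1739  0.0642] rack [-0.2078 -0.122 ]
t 17.3 at [0.6441 0.2262 0.2386] F [-0.8 -1.4 -0. ] w 0.0347 g 0.0 q7 -0.29
shift [ 0.0016 -0.0004  0.0866] turn [-0.0007  0.001   0.0057]
```

View pics/top2.png

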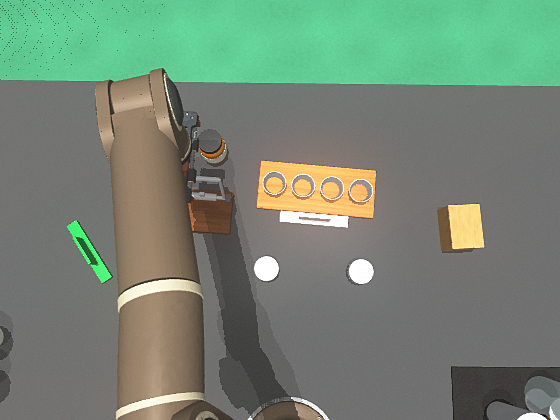

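The rail sits flush and centred at (314,218): x is −79.7 mm in the rack frame, with an angle of about 0. Both cups are unmoved. Now I pinch the bar and swing the bail shut.

```bash

python3 -m handwheel '[[0.001,0,0.03,0,0,0,40],[0.0015,0,0.06,0,0,0,40],[0.0015,0,0.075,0,0,0,40],[0.0015,0,0.086,0,0,0,40],[0.0015,0,0.086,0,0,0,40]]' 30
python3 -m handwheel '[[0,0,0,0,0,0,0],[0,0,0,0,0,0,0],[0,0,0,0,0,0,0],[0,0,0,0,0,0,0],[0,0,0,0,0,0,0]]' 30
python3 -c "
from h import *
go(.6437,.2277,.152,-3.1)"
```

```text
t: 17.72
ee_pos: [0.6433, 0.226, 0.151]
tool_rot: [-2.279, -2.161, 0.006]
ft_force: [0.0, -0.4, 0.3]
grip_width: 0.0349
grasp_force: 0.0
t: 18.13
ee_pos: [0.645, 0.2281, 0.1545]
tool_rot: [2.278, 2.162, 0.003]
ft_force: [-0.7, -0.3, 3.6]
grip_width: 0.0115
grasp_force: 30.0
t 18.13 at [0.645  0.2281 0.1545] F [-0.7 -0.3  3.6] w 0.0115 g 30.0 q7 -0.27
shift [-0.0005 -0.0013  0.0025] turn [ 0.0018 -0.0009  0.0017]
```

```bash

python3 -m handwheel '[[0,-0.0179,-0.0019,0,0,0,0],[0,-0.0359,-0.001,0,0,0,0],[0,-0.0535,0.0025,0,0,0,0],[0,-0.0704,0.0086,0,0,0,0],[0,-0.0862,0.0171,0,0,0,0]]'
python3 -m handwheel '[[0,-0.0144,0.0108,0,0,0,0],[0,-0.027,0.0237,0,0,0,0],[0,-0.0375,0.0383,0,0,0,0],[0,-0.0457,0.0543,0,0,0,0],[0,-0.0515,0.0713,0,0,0,0]]'
python3 -m handwheel '[[0,-0.0024,0.0118,0,0,0,0],[0,-0.0035,0.0237,0,0,0,0],[0,-0.0035,0.0237,0,0,0,35],[0,-0.0035,0.0237,0,0,0,35],[0,-0.0035,0.0237,0,0,0,35]]'
python3 -m handwheel '[[0,0,-0.02,0,0,0,35],[0,0,-0.06,0,0,0,35],[0,0,-0.1,0,0,0,35],[0,0,-0.14,0,0,0,35],[0,0,-0.17,0,0,0,35]]'
python3 -c "
from h import *
go(.4389,.0609,.21,-4.5)"
```

```text
t: 18.55
ee_pos: [0.5594, 0.2338, 0.1379]
tool_rot: [2.278, 2.162, 0.009]
ft_force: [3.3, 2.3, -1.5]
grip_width: 0.0113
grasp_force: 30.0
t: 18.97
ee_pos: [0.5072, 0.237, 0.0652]
tool_rot: [2.278, 2.164, 0.006]
ft_force: [5.0, 3.7, -2.2]
grip_width: 0.0111
grasp_force: 30.0
t: 19.38
ee_pos: [0.5034, 0.235, 0.0412]
tool_rot: [2.279, 2.162, -0.001]
ft_force: [0.3, -0.2, 0.2]
grip_width: 0.0275
grasp_force: 0.0
t: 19.8
ee_pos: [0.5041, 0.235, 0.215]
tool_rot: [2.28, 2.161, 0.004]
ft_force: [0.2, 1.0, 0.1]
grip_width: 0.0307
grasp_force: 0.0
t 19.8 at [0.5041 0.235  0.215 ] F [0.2 1.  0.1] w 0.0307 g 0.0 q7 -0.44
shift [-0.1773 -0.0558  0.0046] turn [ 0.0023 -0.0016  0.0249]
```

```bash

python3 -m handwheel '[[-0.036,-0.011,0,0,0,0,60],[-0.072,-0.022,0,0,0,0.01,100],[-0.108,-0.034,0,0,0,0.02,100],[-0.144,-0.045,0,0,0,0.025,100],[-0.177,-0.056,0,0,0,0.025,100]]'
python3 -m handwheel '[[0,0,0,0,0,0,100],[0,0,0,0,0,0,100]]'
python3 -c "
from h import *
go(.4389,.0609,.033,-4.5)"
python3 - <<'E'
from h import *
p,d=robot.snapshot('scene');cv2.imwrite('pics/s3.png',cv2.cvtColor(cv2.resize(p[100:320,150:450],None,fx=2,fy=2),cv2.COLOR_RGB2BGR))
E
```

```text
t: 20.22
ee_pos: [0.4371, 0.0594, 0.2116]
tool_rot: [-2.307, -2.132, -0.001]
ft_force: [0.6, -0.8, 0.2]
grip_width: 0.0606
grasp_force: 0.0
t: 20.38
ee_pos: [0.4378, 0.0599, 0.2119]
tool_rot: [-2.31, -2.129, -0.003]
ft_force: [1.4, 0.2, 0.1]
grip_width: 0.0739
grasp_force: 0.0
t 20.38 at [0.4378 0.0599 0.2119] F [1.4 0.2 0.1] w 0.0739 g 0.0 q7 -0.25
shift [0.0008 0.0009 0.1789] turn [ 0.0008 -0.0015 -0.0029]
```

View pics/s3.png

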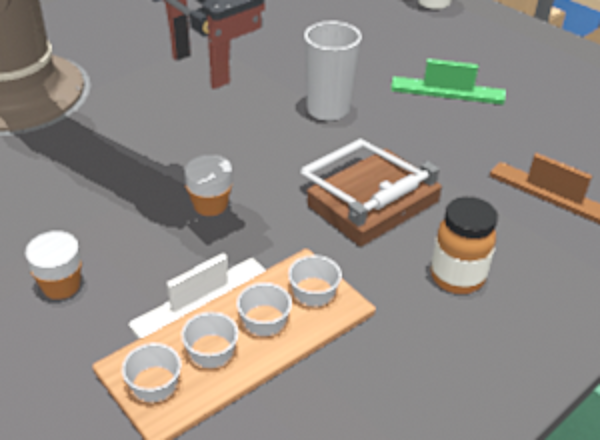

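The clamp is shut and empty at (370,195) in the crop, the rail is flush at (200,292), and the cups are in place. Next I grasp the first cup.

```bash

python3 -m handwheel '[[0.0008,0.0009,0.03,0,0,0,100],[0.0008,0.0009,0.06,0,0,0,100],[0.0008,0.0009,0.09,0,0,0,100],[0.0008,0.0009,0.11,0,0,0,100],[0.0008,0.0009,0.12,0,0,0,100]]'
python3 -m handwheel '[[0,0,0.015,0,0,0,100],[0,0,0.03,0,0,0,100],[0,0,0.045,0,0,0,100],[0,0,0.058,0,0,0,100],[0,0,0.058,0,0,0,100]]'
python3 -m handwheel '[[0,0,0,0,0,0,80],[0,0,0,0,0,0,60],[0,0,0,0,0,0,50],[0,0,0,0,0,0,50],[0,0,0,0,0,0,50]]' 20
python3 -m handwheel '[[0,0,-0.02,0,0,0,50],[0,0,-0.04,0,0,0,50],[0,0,-0.06,0,0,0,50],[0,0,-0.08,0,0,0,50],[0,0,-0.08,0,0,0,50]]'
python3 -c "
from h import *
go(.6599,.0436,.12,-4.5)"
```

```text
t: 20.85
ee_pos: [0.4381, 0.0633, 0.0886]
tool_rot: [-2.303, -2.135, 0.005]
ft_force: [0.5, 0.6, 0.2]
grip_width: 0.088
grasp_force: 0.0
t: 21.27
ee_pos: [0.4386, 0.0632, 0.0316]
tool_rot: [-2.303, -2.135, 0.004]
ft_force: [-0.4, 0.2, 0.3]
grip_width: 0.0879
grasp_force: 0.0
t: 21.68
ee_pos: [0.4399, 0.0627, 0.0338]
tool_rot: [2.305, 2.134, 0.003]
ft_force: [0.9, -0.8, 5.2]
grip_width: 0.0609
grasp_force: 20.0
t: 22.1
ee_pos: [0.4409, 0.0627, 0.1161]
tool_rot: [2.305, 2.132, 0.008]
ft_force: [0.9, -0.1, -1.3]
grip_width: 0.0613
grasp_force: 20.0
t 22.1 at [0.4409 0.0627 0.1161] F [ 0.9 -0.1 -1.3] w 0.0613 g 20.0 q7 -0.14
shift [-0.002   0.2198 -0.0029] turn [ 0.0045 -0.0025  0.0006]
```

```bash

python3 -m handwheel '[[0,0.025,-0.01,0,0,0,50],[0,0.055,-0.01,0,0,0,50],[0,0.085,-0.01,0,0,0,50],[0,0.11,-0.01,0,0,0,50],[0,0.11,-0.01,0,0,0,50]]'
python3 -m handwheel '[[0,0.025,0,0,0,0,50],[0,0.055,0,0,0,0,50],[0,0.085,0,0,0,0,50],[0,0.11,0,0,0,0,50],[0,0.11,0,0,0,0,50]]'
python3 -m handwheel '[[0,0,0,0,0,0,50],[0,0,0,0,0,0,50]]'
python3 -c "
from h import *
go(.6599,.0452,.052,-4.5)"
```

```text
t: 22.52
ee_pos: [0.553, 0.0535, 0.1226]
tool_rot: [2.304, 2.132, 0.003]
ft_force: [0.5, -0.1, -0.6]
grip_width: 0.0611
grasp_force: 20.0
t: 22.93
ee_pos: [0.6615, 0.0448, 0.1218]
tool_rot: [2.305, 2.132, 0.001]
ft_force: [0.0, 0.4, -1.3]
grip_width: 0.0613
grasp_force: 20.0
t: 23.1
ee_pos: [0.6569, 0.0453, 0.1219]
tool_rot: [-2.305, -2.132, 0.003]
ft_force: [-0.5, -0.9, -1.9]
grip_width: 0.0612
grasp_force: 20.0
t 23.1 at [0.6569 0.0453 0.1219] F [-0.5 -0.9 -1.9] w 0.0612 g 20.0 q7 0.04
shift [0.0001 0.0032 0.0699] turn [-0.0025  0.0003  0.0008]
```

```bash

python3 -m handwheel '[[0,0.001,0.01,0,0,0,50],[0,0.001,0.02,0,0,0,50],[0,0.001,0.03,0,0,0,50],[0,0.001,0.04,0,0,0,50],[0,0.001,0.04,0,0,0,50]]'
python3 -c "
from h import *
go(.6599,.0452,.052,-4.5)"
python3 -m handwheel '[[0,0,0.004,0,0,0,50],[0,0,0.008,0,0,0,50],[0,0,0.012,0,0,0,50],[0,0,0.016,0,0,0,50],[0,0,0.02,0,0,0,50]]'
python3 -c "
from h import *
go(.6599,.0452,.052,-4.5)"
```

```text
t: 23.52
ee_pos: [0.6575, 0.0455, 0.0801]
tool_rot: [-2.304, -2.132, 0.005]
ft_force: [-0.5, 1.2, -1.8]
grip_width: 0.061
grasp_force: 20.0
t 23.52 at [0.6575 0.0455 0.0801] F [-0.5  1.2 -1.8] w 0.061 g 20.0 q7 0.05
shift [-0.0001  0.0025  0.0281] turn [-0.0041  0.0007  0.0014]
t: 23.93
ee_pos: [0.6596, 0.0453, 0.0628]
tool_rot: [2.306, 2.134, 0.001]
ft_force: [0.2, 0.3, -2.0]
grip_width: 0.061
grasp_force: 20.0
t 23.93 at [0.6596 0.0453 0.0628] F [ 0.2  0.3 -2. ] w 0.061 g 20.0 q7 0.06
shift [-0.0001  0.0003  0.0108] turn [ 0.0003 -0.0001  0.0011]
```

```bash

python3 -m handwheel '[[0,0,0.003,0,0,0,50],[0,0,0.006,0,0,0,50],[0,0,0.009,0,0,0,50],[0,0,0.0105,0,0,0,50],[0,0,0.0105,0,0,0,50]]'
python3 -m handwheel '[[0,0,0.0005,0,0,0,50],[0,0,0.001,0,0,0,50],[0,0,0.001,0,0,0,50]]'
python3 -c "
from h import *
go(.6599,.0452,.052,-4.5)"
```

```text
t: 24.35
ee_pos: [0.6612, 0.0454, 0.0532]
tool_rot: [2.304, 2.132, 0.004]
ft_force: [5.7, 1.2, -1.3]
grip_width: 0.0613
grasp_force: 20.0
t: 24.6
ee_pos: [0.6613, 0.0454, 0.0527]
tool_rot: [2.304, 2.132, 0.005]
ft_force: [5.1, 1.2, 3.5]
grip_width: 0.0612
grasp_force: 20.0
t 24.6 at [0.6613 0.0454 0.0527] F [5.1 1.2 3.5] w 0.0612 g 20.0 q7 0.07
shift [-0.0003 -0.0013  0.0007] turn [ 0.0038 -0.0006  0.0011]
```

Seated to within 1 mm, with a light reaction. I release, rise and head for the second cup.

```bash

python3 -m handwheel '[[0,0,0,0,0,0,70],[0,0,0,0,0,0,95],[0,0,0,0,0,0,95],[0,0,-0.015,0,0,0,95],[0,0,-0.04,0,0,0,95]]'
python3 -m handwheel '[[0,0,-0.03,0,0,0,95],[0,0,-0.06,0,0,0,95],[0,-0.03,-0.08,0,0,0,100],[0,-0.06,-0.1,0,0,0,100],[0,-0.1,-0.1,0,0,0,100]]'
python3 -m handwheel '[[-0.03,-0.02,0,0,0,0,100],[-0.06,-0.04,0,0,0,0,100],[-0.09,-0.06,0,0,0,0,100],[-0.12,-0.08,0,0,0,0,100],[-0.12,-0.08,0,0,0,0,100]]'
python3 chk.py top3
python3 -c "
from h import *
go(.4343,-.1739,.17,-4.5)"
```

```text
t: 25.02
ee_pos: [0.6559, 0.0451, 0.0884]
tool_rot: [-2.302, -2.13, 0.011]
ft_force: [-0.2, -0.5, 0.4]
grip_width: 0.0821
grasp_force: 0.0
t: 25.43
ee_pos: [0.5605, 0.0524, 0.1941]
tool_rot: [2.305, 2.131, 0.004]
ft_force: [-0.4, -0.9, 0.2]
grip_width: 0.0876
grasp_force: 0.0
t: 25.85
ee_pos: [0.4651, -0.0658, 0.1911]
tool_rot: [-2.311, -2.124, 0.005]
ft_force: [-0.3, -0.7, -0.9]
grip_width: 0.088
grasp_force: 0.0
foot in rack 235 ((-0.07999996095895767, 0.0487956739962101), (0.08921852707862854, 0.0312715545296669), 89.23104858398438)
fin in rack 45 ((-0.0799274668097496, 0.02220401167869568), (0.008630204945802689, 0.03345279395580292), 3.9917893409729004) 0.05586681500172004
cap [0.6585 0.0442 0.0824] rack [-0.0013  0.113 ]
t 25.9 at [ 0.4674 -0.0631  0.1913] F [0.3 0.3 0.2] w 0.088 g 0.0 q7 0.1
shift [-0.1132 -0.0238  0.0213] turn [-0.0027 -0.0006 -0.0042]
```

View pics/top3.png

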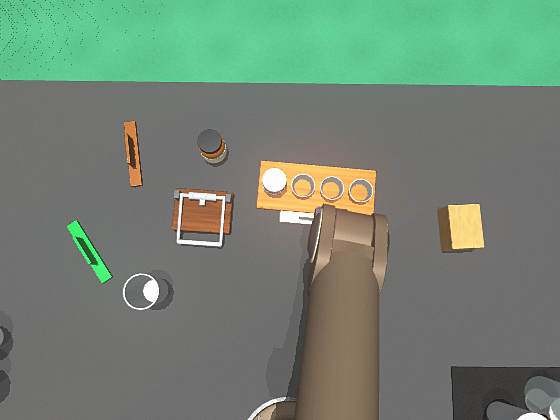

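Cup 1 is home at (274,180): cap height 82.4 mm, 1.3 mm off axis. Cup 2 is hidden under the arm in this view, so I check it in the scene camera.

```bash
python3 - <<'E'
from h import *
p,d=robot.snapshot('scene');X=cloud('scene',d);h=cv2.cvtColor(p,cv2.COLOR_RGB2HSV)
for b,a,c in blobs((X[...,2]>.0615)&(X[...,2]<.067)&(h[...,1]<60)&(h[...,2]>170)&(X[...,0]>.35)&(X[...,1]<0.1),40):
    print(a,c.round(),np.round(cv2.minEnclosingCircle(X[b][:,:2].astype(np.float32))[0],4),X[b].mean(0).round(4))
go(.4343,-.1739,.17,-4.5)
E
```

```text
322 [176. 224.] [ 0.4378 -0.1757] [ 0.4379 -0.1763  0.0632]
t 25.95 at [ 0.4691 -0.0612  0.1914] F [ 0.6  0.3 -0.2] w 0.0878 g 0.0 q7 0.09
shift [-0.1152 -0.0257  0.0213] turn [-0.0016 -0.0009 -0.0015]
```

```bash

python3 -m handwheel '[[-0.03,-0.006,0,0,0,0,100],[-0.06,-0.012,0,0,0,0,100],[-0.09,-0.018,0.01,0,0,0,100],[-0.114,-0.024,0.02,0,0,0,100],[-0.114,-0.024,0.02,0,0,0,100]]'
python3 -m handwheel '[[0,0,0.02,0,0,0,100],[0,0,0.04,0,0,0,100],[0,0,0.055,0,0,0,100],[0,0,0.06,0,0,0,100],[0,0,0.06,0,0,0,100]]'
python3 -m handwheel '[[0,0,0,0,0,0,100],[0,0,0,0,0,0,100]]'
python3 -c "
from h import *
go(.435,-.1741,.034,-4.5)"
```

```text
t: 26.37
ee_pos: [0.4357, -0.1754, 0.17]
tool_rot: [-2.309, -2.128, 0.005]
ft_force: [-1.0, 0.6, -0.1]
grip_width: 0.0881
grasp_force: 0.0
t: 26.78
ee_pos: [0.4376, -0.1709, 0.1102]
tool_rot: [-2.302, -2.134, 0.004]
ft_force: [-0.5, 0.0, -0.1]
grip_width: 0.0881
grasp_force: 0.0
t: 26.95
ee_pos: [0.4387, -0.172, 0.1122]
tool_rot: [2.305, 2.134, 0.001]
ft_force: [-0.2, -1.0, 0.9]
grip_width: 0.0878
grasp_force: 0.0
t 26.95 at [ 0.4387 -0.172   0.1122] F [-0.2 -1.   0.9] w 0.0878 g 0.0 q7 0.47
shift [-0.0024 -0.0036  0.0782] turn [0.0008 0.0001 0.0017]
```

```bash

python3 -m handwheel '[[-0.0024,-0.0033,0.015,0,0,0,100],[-0.0024,-0.0033,0.035,0,0,0,100],[-0.0024,-0.0033,0.055,0,0,0,100],[-0.0024,-0.0033,0.07,0,0,0,100],[-0.0024,-0.0033,0.078,0,0,0,100]]'
python3 -m handwheel '[[0,0,0,0,0,0,80],[0,0,0,0,0,0,60],[0,0,0,0,0,0,50],[0,0,0,0,0,0,50],[0,0,0,0,0,0,50]]' 20
python3 -c "
from h import *
go(.435,-.1741,.034,-4.5)"
python3 -m handwheel '[[0,0,-0.02,0,0,0,50],[0,0,-0.04,0,0,0,50],[0,0,-0.06,0,0,0,50],[0,0,-0.09,0,0,0,50],[0,0,-0.09,0,0,0,50]]'
python3 -c "
from h import *
go(.6423,-.1808,.12,-4.5)"
```

```text
t: 27.37
ee_pos: [0.4346, -0.174, 0.0329]
tool_rot: [-2.305, -2.134, -0.0]
ft_force: [-0.3, -0.2, -0.1]
grip_width: 0.0879
grasp_force: 0.0
t: 27.78
ee_pos: [0.4353, -0.1745, 0.0344]
tool_rot: [2.305, 2.133, 0.002]
ft_force: [-0.9, 0.2, 4.4]
grip_width: 0.0616
grasp_force: 20.0
t 27.78 at [ 0.4353 -0.1745  0.0344] F [-0.9  0.2  4.4] w 0.0616 g 20.0 q7 0.59
shift [ 0.0004 -0.0003  0.0004] turn [0.0019 0.     0.0012]
t: 28.2
ee_pos: [0.4367, -0.1755, 0.1278]
tool_rot: [2.303, 2.129, 0.007]
ft_force: [0.3, -0.4, -1.2]
grip_width: 0.0613
grasp_force: 20.0
t 28.2 at [ 0.4367 -0.1755  0.1278] F [ 0.3 -0.4 -1.2] w 0.0613 g 20.0 q7 0.46
shift [0.0108 0.2053 0.0091] turn [0.0064 0.0003 0.0003]
```

```bash

python3 -m handwheel '[[0.002,0.025,0,0,0,0,50],[0.004,0.055,0,0,0,0,50],[0.006,0.08,0,0,0,0,50],[0.006,0.103,0,0,0,0,50],[0.006,0.103,0,0,0,0,50]]'
python3 -m handwheel '[[0.002,0.025,0,0,0,0,50],[0.004,0.055,0,0,0,0,50],[0.005,0.08,0,0,0,0,50],[0.005,0.102,0,0,0,0,50],[0.005,0.102,0,0,0,0,50]]'
python3 -m handwheel '[[0,0,0.01,0,0,0,50],[0,0,0.02,0,0,0,50],[0,0,0.03,0,0,0,50],[0,0,0.035,0,0,0,50],[0,0,0.035,0,0,0,50]]'
python3 -m handwheel '[[0,0,0,0,0,0,50],[0,0,0,0,0,0,50],[0,0,0,0,0,0,50]]'
python3 -c "
from h import *
go(.6423,-.1808,.0525,-4.5)"
```

```text
t: 28.62
ee_pos: [0.5418, -0.1755, 0.1232]
tool_rot: [2.301, 2.135, 0.002]
ft_force: [-0.4, -0.9, -1.7]
grip_width: 0.0613
grasp_force: 20.0
t: 29.03
ee_pos: [0.6429, -0.1783, 0.1226]
tool_rot: [2.302, 2.136, 0.001]
ft_force: [0.6, 0.8, -1.2]
grip_width: 0.061
grasp_force: 20.0
t: 29.45
ee_pos: [0.6379, -0.1789, 0.0865]
tool_rot: [-2.304, -2.131, 0.003]
ft_force: [-0.0, 0.5, -1.2]
grip_width: 0.0613
grasp_force: 20.0
t: 29.7
ee_pos: [0.64, -0.1794, 0.0891]
tool_rot: [2.305, 2.133, 0.001]
ft_force: [-0.3, -0.8, -1.7]
grip_width: 0.0613
grasp_force: 20.0
t 29.7 at [ 0.64   -0.1794  0.0891] F [-0.3 -0.8 -1.7] w 0.0613 g 20.0 q7 0.45
shift [-0.0012  0.0024  0.0366] turn [0.001 0.    0.001]
```

```bash

python3 -m handwheel '[[-0.001,0.002,0.006,0,0,0,50],[-0.001,0.002,0.012,0,0,0,50],[-0.001,0.002,0.018,0,0,0,50],[-0.001,0.002,0.024,0,0,0,50],[-0.001,0.002,0.026,0,0,0,50]]'
python3 -m handwheel '[[0,0,0.003,0,0,0,50],[0,0,0.006,0,0,0,50],[0,0,0.009,0,0,0,50],[0,0,0.01,0,0,0,50],[0,0,0.01,0,0,0,50]]'
python3 -m handwheel '[[0,0,0.0005,0,0,0,50],[0,0,0.001,0,0,0,50],[0,0,0.001,0,0,0,50]]'
python3 -c "
from h import *
go(.6423,-.1808,.0525,-4.5)"
```

```text
t: 30.12
ee_pos: [0.6416, -0.1805, 0.0614]
tool_rot: [-2.306, -2.134, 0.001]
ft_force: [1.1, 0.2, -0.2]
grip_width: 0.0615
grasp_force: 20.0
t: 30.53
ee_pos: [0.6432, -0.181, 0.0533]
tool_rot: [2.304, 2.132, 0.003]
ft_force: [5.7, -1.7, 1.5]
grip_width: 0.0615
grasp_force: 20.0
t: 30.78
ee_pos: [0.6434, -0.181, 0.0529]
tool_rot: [2.303, 2.131, 0.003]
ft_force: [6.1, -1.3, 3.5]
grip_width: 0.0612
grasp_force: 20.0
t 30.78 at [ 0.6434 -0.181   0.0529] F [ 6.1 -1.3  3.5] w 0.0612 g 20.0 q7 0.47
shift [ 0.0001 -0.0011  0.0004] turn [0.0039 0.0007 0.0011]
```

```bash

python3 -m handwheel '[[0,0,0,0,0,0,70],[0,0,0,0,0,0,95],[0,0,0,0,0,0,95],[0,0,-0.015,0,0,0,95],[0,0,-0.04,0,0,0,95]]'
python3 -m handwheel '[[0,0,-0.03,0,0,0,95],[0,0,-0.06,0,0,0,95],[0,0,-0.1,0,0,0,95],[0,-0.03,-0.13,0,0,0,95],[-0.02,-0.06,-0.16,0,0,0,95]]'
python3 -m handwheel '[[-0.03,-0.02,0,0,0,0,95],[-0.06,-0.04,0,0,0,0,95],[-0.09,-0.06,0,0,0,0,95],[-0.12,-0.08,0,0,0,0,95],[-0.15,-0.09,0,0,0,0,95]]'
python3 -m handwheel '[[-0.03,-0.02,0,0,0,0,95],[-0.06,-0.04,0,0,0,0,95],[-0.09,-0.06,0,0,0,0,95],[-0.12,-0.08,0,0,0,0,95],[-0.12,-0.08,0,0,0,0,95]]'
python3 chk.py top4
python3 - <<'E'
from h import *
p,d=robot.snapshot('scene');cv2.imwrite('pics/s4.png',cv2.cvtColor(p,cv2.COLOR_RGB2BGR))
E
```

```text
t: 31.2
ee_pos: [0.6385, -0.1791, 0.0884]
tool_rot: [-2.301, -2.129, 0.007]
ft_force: [0.7, 0.4, 0.3]
grip_width: 0.0827
grasp_force: 0.0
t: 31.62
ee_pos: [0.5841, -0.1896, 0.2482]
tool_rot: [-2.298, -2.138, -0.0]
ft_force: [0.1, 0.0, 1.3]
grip_width: 0.0832
grasp_force: 0.0
t: 32.03
ee_pos: [0.4794, -0.3367, 0.2474]
tool_rot: [-2.305, -2.13, 0.0]
ft_force: [1.3, -0.7, -0.7]
grip_width: 0.0836
grasp_force: 0.0
t: 32.45
ee_pos: [0.3864, -0.4548, 0.2477]
tool_rot: [-2.315, -2.122, 0.006]
ft_force: [-1.3, -0.0, 0.0]
grip_width: 0.0838
grasp_force: 0.0
foot in rack 546 ((-0.07975980639457703, 0.00072479248046875), (0.031483303755521774, 0.17967499792575836), 0.049344416707754135)
fin in rack 104 ((-0.07999512553215027, 0.0006897523999214172), (0.07693418115377426, 0.008474014699459076), 89.54473114013672) 0.05551918326338791
cap [0.6586 0.0442 0.0823] rack [-0.0013  0.113 ]
cap [ 0.6415 -0.1805  0.0822] rack [-0.0007 -0.1124]
```

View pics/top4.png

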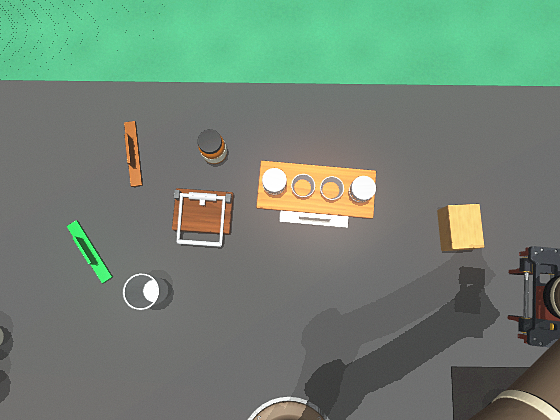

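View pics/s4.png

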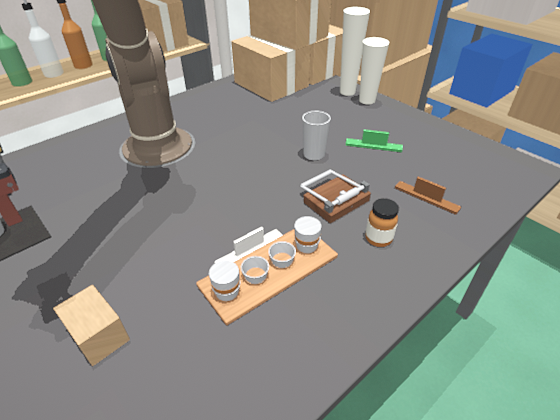

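Both cups are home at (274,180) and (363,188) in the top view, with cap heights of 82 mm. The rail is flush at (314,218), the clamp is shut at (200,215), and the bystanders look unmoved. No other cups are in view.

```bash
python3 -c "
from bench import robot
print(robot.hand_in())"
```

```text
the job is handed in; nothing more can be done
None
```

I handed the job in at about 33 s, and the last pictures show it complete: the rail is flush and centred on the rack's front edge, the empty clamp is shut, and both cups present are seated in sockets 0 and 3; the hand-in gave no verdict.

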